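# Fit a filtration funnel on the vacuum manifold and set its valve

### The arm

A 6-joint arm with a two-finger parallel gripper is mounted at the origin on the work surface. World frame = base frame: x ahead of the robot, y to its left, z up, the work surface at z = 0. Lengths are in mm, angles in rad, forces in N, time in s.
With the tool pointing down it reaches from about 350 to 975 mm from the base axis. Payload 7.1 kg.
Tool frame: the origin (TCP) lies midway between the tips of the shut fingers; the grasp point (between the pads) lies 19 mm behind it (ctrl.grasp_offset is the distance from the TCP to the grasp point, in mm); z points along the fingers, y is the line along which they close (so a half turn about z gives the same grasp; the last joint's range is limited). The gripper opens to 88 mm and grips with 3 to 60 N. Pads are 20 mm wide; open, the fingers measure 115 mm over their backs; the gripper's body (75 mm by 178 mm) begins 61 mm behind the grasp point.
Start: joints at [-1.336, 0.423, 1.63, -0, 1.089, -0.019], TCP at [156.946, -604.957, 222.675] pointing down, gripper open.
Joint ranges: [-3, 3], [-0.9, 2.11], [0.09, 2.58], [-1.31, 4.45], [0.11, 2.69], [-2.54, 2.54]. Speed limits (rad/s): [2.39, 2.39, 3.01, 3.14, 3.14, 3.14].

### API

Orientations are given as a rotation vector (axis times angle).
In Python, from workcell import ctrl gives the robot as it stands. The module is installed in compiled form; this text tells all that it offers.
- The arm moves only by the tool servo_tool, never from a script. Its argument "rows" is a list of rows, each a list of 7 numbers: the turn, a rotation vector about the tool's x, y, z as a fraction of full scale, then the shift along the tool's x, y, z as a fraction of full scale, then the finger opening in mm, from 0 to 87.8. A call has 1 to 10 rows; each row is the pose to reach, as a shift and turn from the pose commanded when the call began, along the tool's axes at that moment; what a row does not reach only later rows make up. Full scale, the value 1, is 20 cm for a shift and 1.5 rad for a turn. A row lasts 1/8 s, in which the tool goes at most 62.5 mm and 10.7 degrees, less where a joint would pass 70% of its speed; a pose out of reach is approached as far as the arm can. A call with a number of a shift or a turn outside -1 to 1 is refused whole. A call with a gripper value outside its range is refused whole. The fingers move at their own pace and stop on an object; the grip force is fixed at half the most. Time passes only in rows, so rows that repeat a pose let the fingers close. It gives the time, the measured TCP pose, the force, the opening and the grip force at its end, in the units of the state.
- ctrl.get_obs(): the state, without advancing time (a new reading comes with each control period).
- ctrl.get_image(name): name is "scene" or "top"; returns (picture, depth): 480x640x3 uint8, red, green, blue; 480x640 float32, mm along the optical axis (not along the pixel's ray), 0 where there is no reading.
- ctrl.camera_info(name): a dict with "intrinsics" (3x3 intrinsics, pixels), "k1" (the pictures are not rectified: a ray, as slopes to the right and down, at radius r is drawn at 1 + k1 r^2 times it, then the intrinsics apply), "R" (3x3) and "t" (3): a world point X has camera coordinates R X + t. Camera axes: x right, y down, z forward; pixel columns grow to the right and rows downward; lengths in mm; the calibration is good to about 2 mm. A picture is of the moment at which its call begins. camera_info takes no time and is no camera call.
- ctrl.close_job(): hands the job in; it is judged then, once.
The state is a dict: "t": time; "qpos": joint angles; "qvel": joint speeds; "joint_torque": joint torques, N m; "ee_pos": TCP position; "orientation": TCP orientation; "ft_force": force on the tool from outside, world axes, zero at the start; "moment": the same for the moment, N m; "width": finger opening in mm; "grasp_force": force on a finger pad.
Only numpy, scipy, OpenCV 4.12 (cv2) and the standard library are available. Lean on these libraries where they do the work, as an engineer would, in place of code of your own. Each camera call takes 0.05 s, during which the arm holds its last target. There are 200 camera calls.

### The job

Fit the loose steel funnel over the bare filter holder on the vacuum manifold: keep hold of it and slide it down until it is fully home on the flange, then let go. After that, open the manifold's vacuum valve to half, with its lever at 45 degrees, midway between closed and open. Leave the two lidded funnels, the beaker and the brown bottle undisturbed.

Things in the scene. Friction and masses are not known exactly. Their poses are not given: they have to be found in the camera images.
- funnel: The loose funnel: a plain steel tube open at both ends, 110 mm high, about 200 g, standing upright on the bench, wide end (skirt) down. Tube 52 mm outside, bore 45 mm; skirt, the lowest 22 mm: 60 mm outside, bore 51 mm. Origin at the centre of its lower edge, z up along its axis. Hold it across the tube from above.
- holder_seat (a point): The bare filter holder, the only one of three without a funnel (any of the three places). This point: centre of the upper face of its 64 mm flange, 100 mm above the bench, where the funnel's lower edge rests when home; z up, x and y parallel to the manifold's.
- holder_top (a point): Centre of the top of the bare holder's head, 20 mm above holder_seat. The head stands on the flange: round, 47 mm diameter, 20 mm high, top edge bevelled by 3 mm, a white membrane on top. The funnel's skirt slides over it with 2 mm clearance all round.
- manifold: The fixed vacuum manifold: a 34 mm steel pipe, axis 55 mm above the bench, carrying three filter holders in a row 125 mm apart, with a lever ball valve 250 mm from its middle at its right end (-y), after which the pipe turns down into the bench 330 mm from the middle. Origin on the bench under the pipe's middle; y along the pipe, z up.
- valve (a joint): Angle of the vacuum valve's lever in rad: 0 closed (lever across the pipe, along the manifold's -x, towards the robot), 1.571 fully open (along the pipe, the manifold's -y, away from the holders). Opens anticlockwise seen from above. Starts closed or slightly ajar; about 0.2 N m of friction; stays where it is left.
- lever_grip (a point): Middle of the grip of the valve lever, 85 mm from the stem axis and 106 mm above the bench: a grey sleeve 62 mm long, 18 mm wide and 10 mm high, level. It turns with the lever. Pinch it across its width from above.
- valve_stem (a point): Point on the valve's upright stem axis, about which the lever turns, at the height of lever_grip.
- funnel_b: A lidded steel funnel that stands home on another holder of the manifold: same tube and skirt, with a flat 58 mm lid and a low knob, 122 mm high in all, its top 222 mm above the bench. Origin at the centre of its lower edge. Loose; leave it alone.
- funnel_c: The other lidded steel funnel, the same, on the third holder. Leave it alone.
- beaker: Glass beaker, 70 mm across, 95 mm high, origin under its centre. Leave it alone.
- bottle: Brown bottle with a blue cap, 82 mm across, 170 mm high, origin under its centre. Leave it alone.
Not all that is in view belongs to the job. What is shaped like the funnel but purple or turquoise is not meant.

How it is judged:
By the outcome, as a careful person would: the job done as asked, in the order asked, and still so for the second after the job is handed in, with the robot touching nothing.
It also fails if it takes over 67 s, if anything falls off the work surface, if the arm or the gripper's body presses on something with over 40 N, if the wrist force passes 120 N, or if a joint passes its speed limit or range.

## Working session

There is one attempt and no reset: what is moved stays moved. The work goes in short steps, Python scripts to look and compute and a tool call to move; the robot and the scene stay as the last step left them, time stands still between calls to the robot, and variables do not carry over. Pictures are saved under pics/ and viewed, at most 10 in all, crops included, and the job is handed in when it is done.

Besides the shell and the picture viewer there is one more tool, called after "Emit:" as name(argument=value, ...), one argument or row to a line, values as JSON. servo_tool: Moves the arm, as the interface text tells. Its arguments: {"type":"object","properties":{"rows":{"type":"array","items":{"type":"array","items":{"type":"number"}}}},"required":["rows"]}

```bash
mkdir -p pics; cat > h.py <<'E'
import numpy as np, cv2
from workcell import ctrl
def cam(n):
    c=ctrl.camera_info(n); return np.array(c["intrinsics"]),c["k1"],np.array(c["R"]),np.array(c["t"]).ravel()
def rays(n,px):
    K,k1,R,t=cam(n); px=np.atleast_2d(np.array(px,float))
    d=np.c_[(px[:,0]-K[0,2])/K[0,0],(px[:,1]-K[1,2])/K[1,1]]; u=d.copy()
    for _ in range(10): u=d/(1+k1*(u**2).sum(1,keepdims=True))
    return np.c_[u,np.ones(len(u))]
def plane(n,px,z):
    K,k1,R,t=cam(n); w=rays(n,px)@R; C=-R.T@t
    return C+w*((z-C[2])/w[:,2])[:,None]
def cloud(n,depth):
    K,k1,R,t=cam(n); v,u=np.mgrid[:480,:640]
    r=rays(n,np.c_[u.ravel(),v.ravel()]); return ((r*depth.reshape(-1,1)-t)@R).reshape(480,640,3)
def shot(name,n):
    im,d=ctrl.get_image(n); np.savez(f"{name}_{n}.npz",im=im,d=d); return im,d
E
python3 - <<'E'
from h import *
for n in("scene","top"):
    im,d=shot("a",n); cv2.imwrite(f"pics/a_{n}.png",im[...,::-1])
    K,k1,R,t=cam(n); print(n,K.tolist(),k1,(-R.T@t).round(),R.round(2).tolist())
print(ctrl.get_obs())
E
```

```text
scene [[563.1667637840885, 0.0, 321.02139655095164], [0.0, 563.1667637840885, 233.9435244117548], [0.0, 0.0, 1.0]] 0.0345538468676999 [1230.  -27. 1079.] [[0.09, 1.0, 0.01], [0.79, -0.07, -0.6], [-0.6, 0.06, -0.8]]
top [[491.84475856179097, 0.0, 321.24155666742337], [0.0, 491.84475856179097, 235.0178611359651], [0.0, 0.0, 1.0]] -0.11060213665428967 [ 356.   61. 1130.] [[0.01, -1.0, 0.0], [-0.99, -0.01, -0.14], [0.14, 0.0, -0.99]]
{'t': 0.1, 'qpos': array([-1.33598656e+00,  4.23741874e-01,  1.63063747e+00, -1.18111192e-05,
        1.08861583e+00, -1.89776400e-02]), 'qvel': array([ 7.31751908e-04,  6.48461344e-04, -1.51897530e-03, -7.24212960e-05,
       -9.16366178e-04,  2.44821859e-04]), 'joint_torque': array([-2.22743279e-04, -5.45612347e+01, -2.74324107e+01,  6.45711785e-02,
        1.88108470e-02, -3.95429652e-05]), 'ee_pos': array([ 156.83327181, -604.46150766,  221.9841288 ]), 'orientation': array([-3.11495046e+00, -3.97411566e-01,  2.53510052e-04]), 'ft_force': array([0.11689075, 0.48848083, 0.0158883 ]), 'moment': array([-0.00134229,  0.04031161,  0.02021625]), 'grasp_force': 0.0, 'width': 87.76349939623114}
```

View pics/a_scene.png

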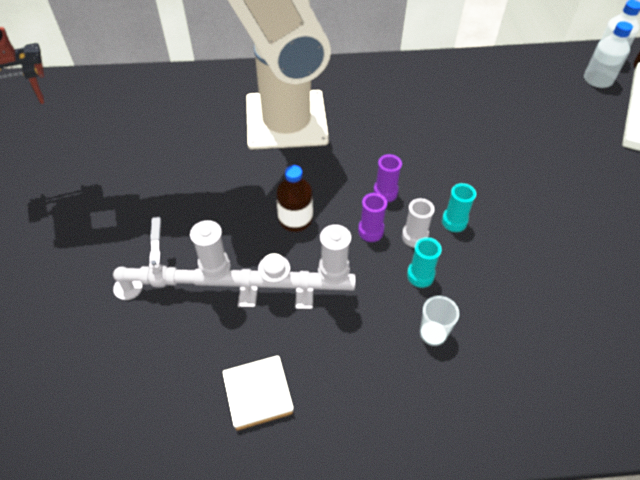

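View pics/a_top.png

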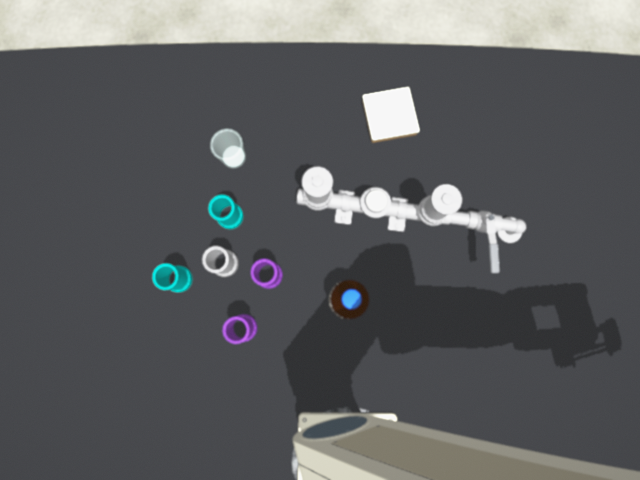

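The top view shows the steel funnel's rim at about (216,260), the bare middle holder at (376,201), and the lever from (491,225) to (495,270). The lidded funnels are at (318,181) and (446,199), the bottle at (349,299) and the beaker at (228,146).

```bash
cat > m.py <<'E'
from h import *
def blob(P,im,c,r,z0,z1,sat=None):
    s=im.max(2).astype(int)-im.min(2); v,u=np.mgrid[:480,:640]
    m=(np.hypot(u-c[0],v-c[1])<r)&(P[...,2]>z0)&(P[...,2]<z1)
    if sat is not None: m&=(s<sat)
    return m
def rep(nm,n,P,im,c,r,z0,z1,zp,sat=None):
    m=blob(P,im,c,r,z0,z1,sat); 
    if m.sum()<20: print(nm,n,"few",m.sum());return
    q=P[m]; (cx,cy),rr=cv2.minEnclosingCircle(q[:,:2].astype(np.float32))
    k=max(cv2.findContours(m.astype(np.uint8),0,1)[0],key=cv2.contourArea)
    w=plane(n,k[:,0,:],zp)[:,:2]
    e=cv2.fitEllipse(w.astype(np.float32)) if len(w)>5 else None
    print(nm,n,m.sum(),"z",np.median(q[:,2]).round(1),"mec",round(cx,1),round(cy,1),round(rr,1),"ell",np.round(e[0],1),np.round(e[1],1))
E
python3 - <<'E'
from m import *
T={"top":dict(fun=(216,260),hold=(376,201),b=(318,181),c=(446,199),lev=(493,250)),
   "scene":dict(fun=(420,208),hold=(274,266),b=(336,236),c=(207,232),lev=(156,240))}
for n in T:
    z=np.load(f"a_{n}.npz"); im,d=z["im"],z["d"]; P=cloud(n,d); t=T[n]
    rep("funnel",n,P,im,t["fun"],24,100,118,110,50)
    rep("head",n,P,im,t["hold"],24,112,128,120)
    rep("flange",n,P,im,t["hold"],26,93,128,100)
    rep("lidb",n,P,im,t["b"],22,203,226,213); rep("lidc",n,P,im,t["c"],22,203,226,213)
    m=blob(P,im,t["lev"],34,90,118); q=P[m]; print("lever",n,m.sum(),np.median(q,0).round(1)); 
    k=cv2.minAreaRect(q[:,:2].astype(np.float32)); print(np.round(k[0],1),np.round(k[1],1),k[2], cv2.fitLine(q[:,:2].astype(np.float32),2,0,.01,.01).ravel())
    m=(P[...,2]>40)&(P[...,2]<80)&(P[...,0]>300)&(P[...,0]<800)&(im.min(2)>120)
E
```

```text
funnel top 183 z 108.8 mec 443.9 283.3 27.6 ell [444.  282.7] [51.6 53. ]
head top 383 z 119.3 mec 568.9 -53.6 23.9 ell [567.8 -53.7] [44.6 45.4]
flange top 696 z 116.4 mec 568.9 -53.8 32.4 ell [568.1 -53.9] [61.9 63.2]
lidb top 699 z 214.4 mec 584.3 70.2 29.0 ell [584.3  69.9] [55.8 56.4]
lidc top 692 z 214.6 mec 553.8 -177.5 29.7 ell [ 553.2 -176.8] [55.5 57. ]
lever top 473 [ 474.  -301.5  108. ]
[ 480.4 -302.2] [119.8  20. ] 2.1591694355010986 [ 9.9973965e-01  2.2816574e-02  4.7792593e+02 -3.0174533e+02]
funnel scene 208 z 107.4 mec 446.5 282.8 28.4 ell [448.5 281.8] [52.5 57.5]
head scene 373 z 118.7 mec 572.5 -54.3 25.0 ell [574.8 -53.7] [46.7 48. ]
flange scene 692 z 114.9 mec 572.0 -53.6 33.5 ell [571.9 -54. ] [63.6 68. ]
lidb scene 613 z 214.0 mec 587.7 70.6 30.2 ell [588.   70.4] [55.8 60.6]
lidc scene 611 z 214.0 mec 554.8 -179.0 30.5 ell [ 556.6 -178.4] [55.6 60.9]
lever scene 444 [ 489.2 -302.5  106. ]
[ 485.  -303.8] [130.4  19.2] 1.5369106531143188 [ 9.9966860e-01  2.5743412e-02  4.8974719e+02 -3.0272607e+02]
```

```bash
cat > go.py <<'E'
import sys
from h import *
from scipy.spatial.transform import Rotation as Ro
def Rt(a): # tool down, tool y at world angle a
    y=np.array([np.cos(a),np.sin(a),0]); z=np.array([0,0,-1.]); return np.c_[np.cross(y,z),y,z]
def chain(pts):
    o=ctrl.get_obs(); p=np.array(o["ee_pos"]); R=Ro.from_rotvec(o["orientation"]).as_matrix()
    print("now",p.round(1),"yang",np.arctan2(R[1,1],R[0,1]).round(3),"q",np.round(o["qpos"],2))
    for x,y,z,a in pts:
        Q=Rt(a); s=R.T@(np.array([x,y,z])-p)/200; w=Ro.from_matrix(R.T@Q).as_rotvec()/1.5
        print((x,y,z,a),np.r_[w,s].round(4).tolist()); p=np.array([x,y,z]); R=Q
E
python3 -c "
from go import *
chain([(300,-440,330,-1.0),(440,-260,340,-.6),(480,-70,340,-.124),(480,110,330,-.124),(445,283,230,-.124)])"
```

```text
now [ 156.8 -604.5  222. ] yang -1.317 q [-1.34  0.42  1.63 -0.    1.09 -0.02]
(300, -440, 330, -1.0) [-0.0009, -0.0002, -0.2113, 0.8994, -0.617, -0.5392]
(440, -260, 340, -0.6) [0.0, 0.0, -0.2667, 1.0753, -0.3791, -0.05]
(480, -70, 340, -0.124) [0.0, 0.0, -0.3173, 0.897, -0.3713, 0.0]
(480, 110, 330, -0.124) [0.0, 0.0, 0.0, 0.8931, -0.1113, 0.05]
(445, 283, 230, -0.124) [0.0, 0.0, 0.0, 0.8367, -0.2806, 0.5]
```

Emit:
servo_tool(
  rows=[
    [0,0,-0.21,0.9,-0.62,-0.54,87],
    [0,0,-0.21,0.9,-0.62,-0.54,87],
    [0,0,-0.21,0.9,-0.62,-0.54,87],
    [0,0,-0.21,0.9,-0.62,-0.54,87],
    [0,0,-0.21,0.9,-0.62,-0.54,87],
    [0,0,-0.21,0.9,-0.62,-0.54,87],
  ],
)

```text
t: 0.85
ee_pos: [299.8, -439.6, 330.3]
orientation: [-3.015, -0.882, 0.001]
ft_force: [-0.6, -0.2, 0.7]
width: 86.7
grasp_force: 0.0
```

Emit:
servo_tool(
  rows=[
    [0,0,-0.27,1,-0.38,-0.05,87],
    [0,0,-0.27,1,-0.38,-0.05,87],
    [0,0,-0.27,1,-0.38,-0.05,87],
    [0,0,-0.27,1,-0.38,-0.05,87],
    [0,0,-0.27,1,-0.38,-0.05,87],
  ],
)

```text
t: 1.48
ee_pos: [427.7, -267.7, 339.6]
orientation: [-2.774, -1.471, 0.002]
ft_force: [-0.5, 0.7, 0.3]
width: 87.1
grasp_force: 0.0
```

Emit:
servo_tool(
  rows=[
    [0,0,-0.32,0.9,-0.37,0,87],
    [0,0,-0.32,0.9,-0.37,0,87],
    [0,0,-0.32,0.9,-0.37,0,87],
    [0,0,-0.32,0.9,-0.37,0,87],
    [0,0,-0.32,0.9,-0.37,0,87],
  ],
)

```text
t: 2.1
ee_pos: [467.4, -78.7, 340.1]
orientation: [-2.348, -2.086, 0.002]
ft_force: [-0.6, -0.2, -0.0]
width: 86.9
grasp_force: 0.0
```

Emit:
servo_tool(
  rows=[
    [0,0,0,0.9,-0.11,0.05,87],
    [0,0,0,0.9,-0.11,0.05,87],
    [0,0,0,0.9,-0.11,0.05,87],
    [0,0,0,0.9,-0.11,0.05,87],
    [0,0,0,0.9,-0.11,0.05,87],
  ],
)

```text
t: 2.72
ee_pos: [467.1, 102.0, 330.4]
orientation: [2.349, 2.085, -0.002]
ft_force: [-0.0, 0.3, -1.1]
width: 86.9
grasp_force: 0.0
```

```bash
python3 -c "
from go import *
chain([(446,282.7,210,-.124),(446,282.7,69,-.124)])"
```

```text
now [467.1 102.  330.4] yang -0.119 q [ 0.19  0.08  1.83 -0.    1.23  0.31]
(446, 282.7, 210, -0.124) [-0.0003, 0.0006, 0.0034, 0.8853, -0.2114, 0.6012]
(446, 282.7, 69, -0.124) [0.0, 0.0, 0.0, 0.0, 0.0, 0.705]
```

Emit:
servo_tool(
  rows=[
    [0,0,0.003,0.885,-0.211,0.6,87],
    [0,0,0.003,0.885,-0.211,0.6,87],
    [0,0,0.003,0.885,-0.211,0.6,87],
    [0,0,0.003,0.885,-0.211,0.6,87],
    [0,0,0.003,0.885,-0.211,0.6,87],
    [0,0,0.003,0.885,-0.211,0.6,87],
  ],
)

```text
t: 3.48
ee_pos: [446.6, 282.8, 211.2]
orientation: [2.354, 2.08, 0.0]
ft_force: [-0.1, 0.3, 0.1]
width: 86.7
grasp_force: 0.0
```

```bash
python3 - <<'E'
from go import *
chain([(446,282.7,69,-.124)])
ims=[cv2.resize(shot("b",n)[0][r[0]:r[0]+150,r[1]:r[1]+200],(400,300)) for n,r in (("top",(190,120)),("scene",(130,320)))]
cv2.imwrite("pics/b.png",np.hstack(ims)[...,::-1])
E
```

```text
now [446.6 282.8 211.2] yang -0.124 q [ 0.54  0.3   1.85 -0.    0.99  0.67]
(446, 282.7, 69, -0.124) [0.0003, 0.0001, 0.0002, -0.0006, -0.0033, 0.7108]
```

View pics/b.png

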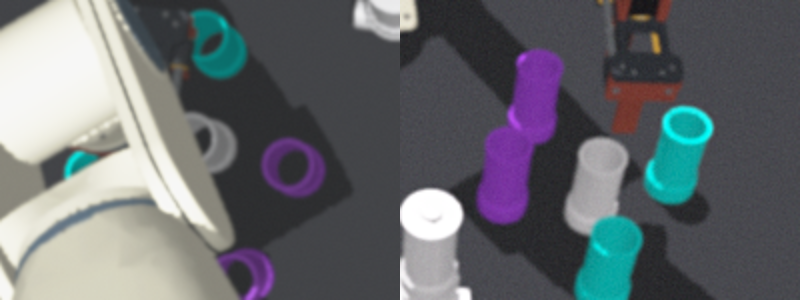

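The crop shows the gripper (fingertip about (432,195) in the scene view) above and behind the steel funnel, whose rim is at about (421,208). I'll check by projection.

```bash
python3 - <<'E'
from go import *
K,k1,R,t=cam("scene")
for X in ([446.6,282.8,211],[490,277,211],[446,282.7,110]):
    p,_=cv2.projectPoints(np.array([X],float),cv2.Rodrigues(R)[0],t,K,np.array([k1,0,0,0.]));print(X,p.ravel())
E
```

```text
[446.6, 282.8, 211] [428.97007648 176.70413331]
[490, 277, 211] [430.59849933 192.42870112]
[446, 282.7, 110] [421.51295999 207.40955422]
```

Consistent: the front finger projects to (431,192). Descending and gripping.

Emit:
servo_tool(
  rows=[
    [0,0,0,-0.003,-0.003,0.2,87],
    [0,0,0,-0.003,-0.003,0.4,87],
    [0,0,0,-0.003,-0.003,0.55,87],
    [0,0,0,-0.003,-0.003,0.65,87],
    [0,0,0,-0.003,-0.003,0.71,87],
    [0,0,0,-0.003,-0.003,0.71,87],
  ],
)

```text
t: 4.32
ee_pos: [445.1, 283.4, 68.7]
orientation: [-2.353, -2.081, 0.001]
ft_force: [0.2, 0.5, 0.7]
width: 87.2
grasp_force: 0.0
```

Emit:
servo_tool(
  rows=[
    [0,0,0,0,0,0,70],
    [0,0,0,0,0,0,58],
    [0,0,0,0,0,0,54],
    [0,0,0,0,0,0,45],
    [0,0,0,0,0,0,45],
    [0,0,0,0,0,0,45],
    [0,0,0,0,0,0,45],
  ],
)

```text
t: 5.2
ee_pos: [444.9, 284.2, 68.9]
orientation: [-2.352, -2.082, -0.0]
ft_force: [-1.2, -0.3, 6.3]
width: 52.4
grasp_force: 30.0
```

Emit:
servo_tool(
  rows=[
    [0,0,0,0,0,-0.1,45],
    [0,0,0,0,0,-0.25,45],
    [0,0,0,0,0,-0.45,45],
    [0,0,0,0,0,-0.65,45],
    [0,0,0,0,0,-0.85,45],
    [0,0,0,0,0,-1,45],
    [0,0,0,0,0,-1,45],
  ],
)

```text
t: 6.08
ee_pos: [445.9, 284.6, 270.3]
orientation: [2.352, 2.082, 0.007]
ft_force: [0.1, 0.1, -2.9]
width: 52.7
grasp_force: 29.9
```

```bash
python3 -c "
from go import *
chain([(480,130,325,-.124),(535,0,325,-.124),(570,-53.8,325,-.124)])"
```

```text
now [445.9 284.6 270.3] yang -0.122 q [ 0.55  0.22  1.8  -0.    1.11  0.67]
(480, 130, 325, -0.124) [0.0023, -0.0017, 0.0016, -0.7458, 0.2638, -0.2747]
(535, 0, 325, -0.124) [0.0, 0.0, 0.0, -0.611, 0.3533, 0.0]
(570, -53.8, 325, -0.124) [0.0, 0.0, 0.0, -0.2453, 0.2069, 0.0]
```

Emit:
servo_tool(
  rows=[
    [0.002,-0.002,0.002,-0.1,0.03,-0.13,45],
    [0.002,-0.002,0.002,-0.3,0.1,-0.27,45],
    [0.002,-0.002,0.002,-0.5,0.18,-0.27,45],
    [0.002,-0.002,0.002,-0.65,0.23,-0.27,45],
    [0.002,-0.002,0.002,-0.75,0.26,-0.27,45],
  ],
)

```text
t: 6.7
ee_pos: [477.6, 127.1, 320.3]
orientation: [-2.355, -2.077, 0.011]
ft_force: [-0.3, -0.3, -2.0]
width: 52.9
grasp_force: 29.9
```

Emit:
servo_tool(
  rows=[
    [0,0,0,-0.18,0.1,0,45],
    [0,0,0,-0.36,0.21,0,45],
    [0,0,0,-0.51,0.3,0,45],
    [0,0,0,-0.66,0.39,0,45],
    [0,0,0,-0.8,0.52,0,45],
    [0,0,0,-0.86,0.56,0,45],
    [0,0,0,-0.86,0.56,0,45],
  ],
)

```text
t: 7.58
ee_pos: [567.4, -56.0, 321.0]
orientation: [-2.355, -2.076, 0.009]
ft_force: [-0.6, 0.7, -3.7]
width: 52.5
grasp_force: 29.9
```

```bash
python3 - <<'E'
from go import *
chain([(570,-53.8,325,-.124),(570,-53.8,199,-.124)])
ims=[cv2.resize(shot("c",n)[0][r[0]:r[0]+225,r[1]:r[1]+300],(400,300)) for n,r in (("top",(90,230)),("scene",(120,130)))]
cv2.imwrite("pics/c.png",np.hstack(ims)[...,::-1])
E
```

```text
now [567.4 -56.  321. ] yang -0.126 q [-0.12  0.25  1.65 -0.    1.25  0.01]
(570, -53.8, 325, -0.124) [-0.004, 0.0018, -0.0012, 0.0126, 0.0113, -0.0199]
(570, -53.8, 199, -0.124) [0.0, 0.0, 0.0, 0.0, 0.0, 0.63]
```

View pics/c.png

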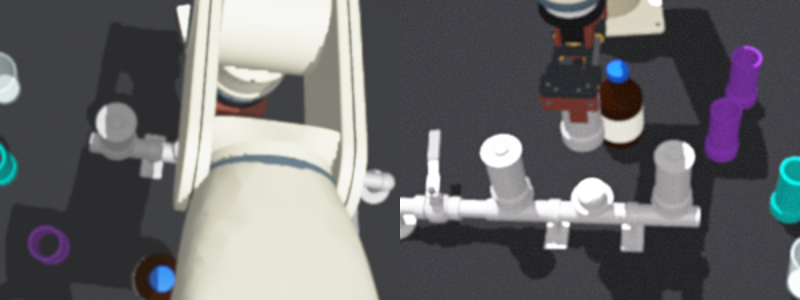

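The scene crop shows the held funnel with its skirt at crop (582,135), behind the bare holder at (592,195). I'm lowering to just above the head, then comparing the two in one view.

Emit:
servo_tool(
  rows=[
    [-0.004,0.002,-0.001,0.013,0.011,0.1,45],
    [-0.004,0.002,-0.001,0.013,0.011,0.25,45],
    [-0.004,0.002,-0.001,0.013,0.011,0.4,45],
    [-0.004,0.002,-0.001,0.013,0.011,0.52,45],
    [-0.004,0.002,-0.001,0.013,0.011,0.58,45],
    [-0.004,0.002,-0.001,0.013,0.011,0.58,45],
    [-0.004,0.002,-0.001,0.013,0.011,0.58,45],
  ],
)

```text
t: 8.55
ee_pos: [570.8, -53.5, 207.9]
orientation: [2.351, 2.079, 0.005]
ft_force: [0.1, 0.6, -1.9]
width: 52.4
grasp_force: 29.9
```

```bash
python3 - <<'E'
from go import *
chain([(570.5,-53.8,200,-.124)])
im,d=shot("d","scene")
cv2.imwrite("pics/d.png",cv2.resize(im[170:320,170:370],(800,600),interpolation=cv2.INTER_CUBIC)[...,::-1])
E
```

```text
now [570.8 -53.5 207.9] yang -0.123 q [-0.11  0.36  1.76  0.    1.01  0.01]
(570.5, -53.8, 200, -0.124) [0.0031, -0.0001, 0.0009, -0.0015, -0.0016, 0.0396]
```

View pics/d.png

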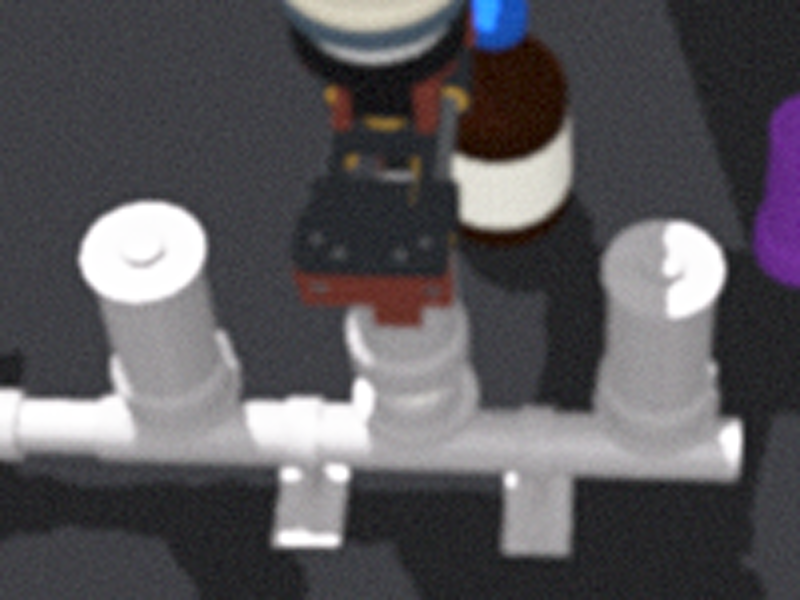

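The picture shows the funnel skirt at crop x 345–469, right above the flange at 353–478 (centres about (272,256) and (274,272) full-frame). I'm checking the offset by fitting circles of known radius to depth points from this one view.

```bash
python3 - <<'E'
from go import *
from scipy.optimize import least_squares
z=np.load("d_scene.npz"); P=cloud("scene",z["d"])
def fit(nm,x,y,r,z0,z1):
    m=(P[...,2]>z0)&(P[...,2]<z1)&(np.hypot(P[...,0]-x,P[...,1]-y)<r+8)&(np.hypot(P[...,0]-x,P[...,1]-y)>r-8); q=P[m]
    f=least_squares(lambda c:np.hypot(q[:,0]-c[0],q[:,1]-c[1])-r,[x,y],loss="soft_l1")
    print(nm,m.sum(),f.x.round(1),np.std(f.fun).round(2))
fit("skirt",570,-54,30,142,157)
fit("tube",570,-54,26,164,190)
fit("flangeside",570,-54,32,88,99)
fit("head",570,-54,23.5,102,116)
fit("b tube",587,70.5,26,125,200);fit("c tube",556,-178.5,26,125,200)
fit("b skirt",587,70.5,30,103,119);fit("c skirt",556,-178.5,30,103,119)
q=P[(abs(P[...,0]-598)<6)&(abs(P[...,1]+54)<20)&(P[...,2]>120)]; print("skirt low z",q[:,2].min() if len(q) else 0)
K,k1,R,t=cam("scene")
for X in ([570.5,-53.8,150],[570.5,-53.8,100]):
    p,_=cv2.projectPoints(np.array([X],float),cv2.Rodrigues(R)[0],t,K,np.array([k1,0,0,0.]));print(X,(p.ravel()-[170,170])*4)
E
```

```text
skirt 123 [571.3 -55.1] 1.05
tube 209 [571.4 -55.1] 1.13
flangeside 116 [568.3 -54.7] 2.72
head 101 [570.7 -54.4] 1.54
b tube 562 [586.2  70.8] 1.05
c tube 591 [ 554.1 -179.1] 0.95
b skirt 125 [586.1  70.9] 1.17
c skirt 153 [ 554.6 -179.6] 1.46
skirt low z 120.7569751650409
[570.5, -53.8, 150] [409.63038478 332.54982042]
[570.5, -53.8, 100] [415.31105603 387.8692782 ]
```

Emit:
servo_tool(
  rows=[
    [0.003,0,0,0.004,-0.0065,0.03,45],
    [0.003,0,0,0.004,-0.0065,0.06,45],
    [0.003,0,0,0.004,-0.0065,0.085,45],
    [0.003,0,0,0.004,-0.0065,0.1,45],
    [0.003,0,0,0.004,-0.0065,0.115,45],
    [0.003,0,0,0.004,-0.0065,0.115,45],
  ],
)

```text
t: 9.35
ee_pos: [568.9, -52.8, 183.6]
orientation: [-2.353, -2.08, 0.002]
ft_force: [0.2, -0.6, -2.5]
width: 52.5
grasp_force: 29.9
```

No contact force and the edge is already below the head's top. Continuing slowly.

Emit:
servo_tool(
  rows=[
    [0,0,0,0,0,0.015,45],
    [0,0,0,0,0,0.03,45],
    [0,0,0,0,0,0.042,45],
    [0,0,0,0,0,0.054,45],
    [0,0,0,0,0,0.062,45],
    [0,0,0,0,0,0.062,45],
  ],
)

```text
t: 10.1
ee_pos: [569.0, -52.8, 171.3]
orientation: [-2.353, -2.08, 0.002]
ft_force: [-0.1, 0.2, -2.5]
width: 52.1
grasp_force: 29.9
```

Emit:
servo_tool(
  rows=[
    [0,0,0,0,0,0.004,45],
    [0,0,0,0,0,0.007,45],
    [0,0,0,0,0,0.01,45],
    [0,0,0,0,0,0.012,45],
    [0,0,0,0,0,0.012,45],
  ],
)

```text
t: 10.72
ee_pos: [569.0, -52.8, 169.1]
orientation: [-2.353, -2.08, 0.002]
ft_force: [0.2, -0.3, -1.4]
width: 52.3
grasp_force: 29.9
```

Emit:
servo_tool(
  rows=[
    [0,0,0,0,0,0.003,45],
    [0,0,0,0,0,0.006,45],
    [0,0,0,0,0,0.009,45],
    [0,0,0,0,0,0.009,45],
  ],
)

```text
t: 11.22
ee_pos: [569.1, -52.8, 168.9]
orientation: [-2.353, -2.08, 0.001]
ft_force: [-4.9, 0.7, 12.4]
width: 52.4
grasp_force: 30.0
```

Contact is at exactly 100 mm above the pick height, so the funnel is home. Releasing and rising.

Emit:
servo_tool(
  rows=[
    [0,0,0,0,0,-0.007,45],
    [0,0,0,0,0,-0.007,56],
    [0,0,0,0,0,-0.007,66],
    [0,0,0,0,0,-0.007,80],
    [0,0,0,0,0,-0.007,80],
    [0,0,0,0,0,-0.007,80],
  ],
)

```text
t: 11.98
ee_pos: [569.1, -52.8, 168.6]
orientation: [-2.353, -2.08, 0.002]
ft_force: [0.2, 0.4, -0.2]
width: 79.5
grasp_force: 0.0
```

Emit:
servo_tool(
  rows=[
    [0,0,0,0,0,-0.08,80],
    [0,0,0,0,0,-0.25,80],
    [0,0,0,0,0,-0.5,80],
    [0,0,0,0,0,-0.7,80],
    [0,0,0,0,0,-0.7,80],
  ],
)

```text
t: 12.6
ee_pos: [571.3, -53.0, 313.5]
orientation: [2.35, 2.077, 0.007]
ft_force: [-0.3, -0.0, 0.3]
width: 79.6
grasp_force: 0.0
```

```bash
python3 - <<'E'
from go import *
chain([(500,-190,305,-.7),(452.5,-303,200,-1.548),(452.5,-303,92,-1.548)])
n="scene"; im,d=shot("e",n); P=cloud(n,d)
cv2.imwrite("pics/e.png",cv2.resize(im[170:320,110:310],(800,600),interpolation=cv2.INTER_CUBIC)[...,::-1])
from m import rep
rep("rim",n,P,im,(270,236),40,198,213.5,210)
m=(P[...,2]>199)&(P[...,2]<214)&(np.hypot(P[...,0]-570,P[...,1]+54)<34); print(m.sum(),np.median(P[m],0))
E
```

```text
now [571.3 -53.  313.5] yang -0.123 q [-0.11  0.25  1.66  0.    1.22  0.01]
(500, -190, 305, -0.7) [0.0043, -0.0013, 0.3846, -0.7233, -0.2699, 0.0407]
(452.5, -303, 200, -1.548) [0.0, 0.0, 0.5653, -0.5851, 0.1823, 0.525]
(452.5, -303, 92, -1.548) [0.0, 0.0, 0.0, 0.0, 0.0, 0.54]
rim scene 303 z 207.5 mec 569.1 -54.5 28.8 ell [572.6 -54.4] [54.4 58.3]
295 [565.05764756 -54.60147374 207.60743049]
```

View pics/e.png

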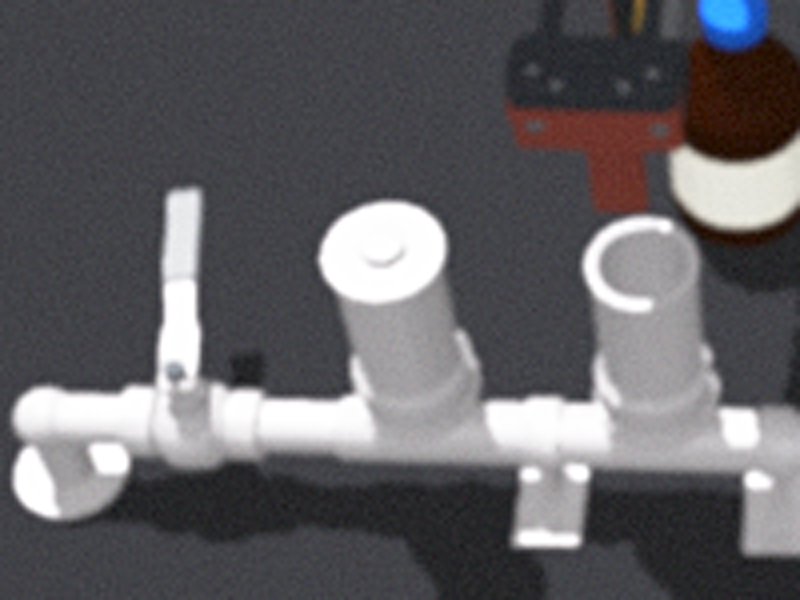

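The funnel is seated upright on the middle holder (rim at about (271,236), height matching home, with the same 2.5 mm depth bias as when it stood on the bench). The lever grip is at about (155,229). Moving to the lever.

Emit:
servo_tool(
  rows=[
    [0.004,-0.001,0.385,-0.723,-0.27,0.04,60],
    [0.004,-0.001,0.385,-0.723,-0.27,0.04,60],
    [0.004,-0.001,0.385,-0.723,-0.27,0.04,60],
    [0.004,-0.001,0.385,-0.723,-0.27,0.04,60],
    [0.004,-0.001,0.385,-0.723,-0.27,0.04,60],
  ],
)

```text
t: 13.28
ee_pos: [497.9, -189.1, 300.2]
orientation: [-2.842, -1.326, 0.011]
ft_force: [0.1, -0.2, 0.5]
width: 60.2
grasp_force: 0.0
```

Emit:
servo_tool(
  rows=[
    [0,0,0.565,-0.585,0.182,0.1,50],
    [0,0,0.565,-0.585,0.182,0.3,50],
    [0,0,0.565,-0.585,0.182,0.525,50],
    [0,0,0.565,-0.585,0.182,0.525,50],
    [0,0,0.565,-0.585,0.182,0.525,50],
    [0,0,0.565,-0.585,0.182,0.525,50],
    [0,0,0.565,-0.585,0.182,0.525,50],
  ],
)

```text
t: 14.15
ee_pos: [450.1, -301.8, 196.0]
orientation: [-3.14, -0.042, 0.012]
ft_force: [0.2, -0.7, 0.2]
width: 50.1
grasp_force: 0.0
```

```bash
python3 - <<'E'
from go import *
chain([(453,-303,88,-1.548)])
E
```

```text
now [ 450.1 -301.8  196. ] yang -1.544 q [-0.61  0.34  1.83 -0.    0.98  0.94]
(453, -303, 88, -1.548) [-0.0009, 0.0049, 0.0028, 0.0183, 0.007, 0.5398]
```

Emit:
servo_tool(
  rows=[
    [-0.001,0.005,0.003,0.018,0.007,0.2,50],
    [-0.001,0.005,0.003,0.018,0.007,0.35,50],
    [-0.001,0.005,0.003,0.018,0.007,0.46,50],
    [-0.001,0.005,0.003,0.018,0.007,0.52,50],
    [-0.001,0.005,0.003,0.018,0.007,0.54,50],
    [-0.001,0.005,0.003,0.018,0.007,0.54,50],
  ],
)

```text
t: 14.9
ee_pos: [452.7, -303.8, 88.3]
orientation: [3.141, 0.03, 0.001]
ft_force: [0.0, 0.4, -0.2]
width: 50.0
grasp_force: 0.0
```

Emit:
servo_tool(
  rows=[
    [0,0,0,0,0,0,40],
    [0,0,0,0,0,0,30],
    [0,0,0,0,0,0,22],
    [0,0,0,0,0,0,14],
    [0,0,0,0,0,0,14],
    [0,0,0,0,0,0,14],
  ],
)

```text
t: 15.65
ee_pos: [452.4, -303.9, 88.1]
orientation: [3.141, 0.029, 0.0]
ft_force: [-0.4, -1.4, 3.4]
width: 17.4
grasp_force: 30.0
```

```bash
python3 - <<'E'
from go import *
o=ctrl.get_obs(); p=o["ee_pos"]; R=Ro.from_rotvec(o["orientation"]).as_matrix(); C=np.array([538.5,-301.7])
a0=np.arctan2(*(p[:2]-C)[::-1]); print("lever ang rel closed",(a0%(2*np.pi))-np.pi+.1235, np.hypot(*(p[:2]-C)))
chain([])
tgt=np.pi-.1235+.7854; D=tgt-(a0%(2*np.pi)); print("turn",D)
for f in np.linspace(.1,1,10):
    w=Ro.from_euler("z",D*f); q=w.apply(np.r_[p[:2]-C,0])+np.r_[C,p[2]]
    print(np.r_[0,0,-D*f/1.5,R.T@(q-p)/200].round(3).tolist())
E
```

```text
lever ang rel closed 0.14877650191041797 86.11154697881383
now [ 452.4 -303.9   88.1] yang -1.552 q [-0.61  0.5   1.89 -0.    0.75  0.94]
turn 0.6366234980895822
[0.0, 0.0, -0.042, 0.001, 0.027, 0.0]
[0.0, 0.0, -0.085, 0.004, 0.055, 0.0]
[0.0, 0.0, -0.127, 0.008, 0.082, 0.0]
[0.0, 0.0, -0.17, 0.015, 0.108, 0.0]
[0.0, 0.0, -0.212, 0.023, 0.135, 0.0]
[0.0, 0.0, -0.255, 0.032, 0.16, 0.0]
[0.0, 0.0, -0.297, 0.043, 0.185, 0.0]
[0.0, 0.0, -0.34, 0.056, 0.21, 0.0]
[0.0, 0.0, -0.382, 0.07, 0.233, 0.0]
[0.0, 0.0, -0.424, 0.086, 0.255, 0.0]
```

Emit:
servo_tool(
  rows=[
    [0,0,-0.042,0.001,0.027,0,14],
    [0,0,-0.085,0.004,0.055,0,14],
    [0,0,-0.127,0.008,0.082,0,14],
    [0,0,-0.17,0.015,0.108,0,14],
    [0,0,-0.212,0.023,0.135,0,14],
    [0,0,-0.255,0.032,0.16,0,14],
    [0,0,-0.297,0.043,0.185,0,14],
    [0,0,-0.34,0.056,0.21,0,14],
    [0,0,-0.382,0.07,0.233,0,14],
    [0,0,-0.424,0.086,0.255,0,14],
  ],
)

```text
t: 16.9
ee_pos: [470.2, -354.1, 88.1]
orientation: [-2.973, -1.012, 0.001]
ft_force: [-2.6, 1.8, 5.5]
width: 17.8
grasp_force: 30.0
```

Emit:
servo_tool(
  rows=[
    [0,0,0,0,0,0,14],
    [0,0,0,0,0,0,14],
    [0,0,0,0,0,0,14],
  ],
)

```text
t: 17.27
ee_pos: [470.5, -354.4, 88.1]
orientation: [2.975, 1.009, 0.0]
ft_force: [-1.7, 1.2, 4.5]
width: 17.7
grasp_force: 30.0
```

```bash
python3 - <<'E'
from go import *
o=ctrl.get_obs(); p=o["ee_pos"]; C=np.array([538.5,-301.7])
a0=np.arctan2(*(p[:2]-C)[::-1]); print("valve",(a0%(2*np.pi))-np.pi+.1235, np.hypot(*(p[:2]-C)))
chain([])
E
```

```text
valve 0.7828656350369547 86.03137934356386
now [ 470.5 -354.4   88.1] yang -0.917 q [-0.67  0.55  1.79 -0.    0.8   0.25]
```

Valve at 0.783 rad. Releasing, rising and moving clear for a last look.

Emit:
servo_tool(
  rows=[
    [0,0,0,0,0,0,24],
    [0,0,0,0,0,0,36],
    [0,0,0,0,0,0,48],
    [0,0,0,0,0,0,50],
    [0,0,0,0,0,0,50],
  ],
)

```text
t: 17.9
ee_pos: [470.5, -354.3, 87.9]
orientation: [2.975, 1.009, -0.0]
ft_force: [-0.4, -0.5, -0.4]
width: 49.8
grasp_force: 0.0
```

Emit:
servo_tool(
  rows=[
    [0,0,0,0,0,-0.1,50],
    [0,0,0,0,0,-0.3,50],
    [0,0,0,0,0,-0.6,50],
    [0,0,0,0,0,-0.9,50],
    [0,0,0,-0.6,0,-1,50],
    [0,0,0,-0.9,-0.2,-1,50],
    [0,0,0,-0.9,-0.2,-1,50],
    [0,0,0,-0.9,-0.2,-1,50],
  ],
)

```text
t: 18.9
ee_pos: [300.1, -433.2, 288.5]
orientation: [2.977, 1.002, -0.001]
ft_force: [0.0, -0.0, 0.7]
width: 50.0
grasp_force: 0.0
```

```bash
python3 - <<'E'
from m import *
K=[]
for n,c in (("top",(500,255)),("scene",(140,250))):
    im,d=shot("f",n); P=cloud(n,d); K.append(im)
    m=(P[...,2]>96)&(P[...,2]<116)&(np.hypot(P[...,0]-485,P[...,1]+343)<45); q=P[m][:,:2].astype(np.float32)
    if m.sum()<30: print(n,"few",m.sum()); continue
    l=cv2.fitLine(q,cv2.DIST_HUBER,0,.01,.01).ravel(); print(n,m.sum(),"valve",np.arctan2(l[1],l[0])+.1235,l)
cv2.imwrite("pics/f.png",np.hstack([cv2.resize(k,(400,300)) for k in K])[...,::-1])
print(ctrl.get_obs()["ee_pos"])
E
```

```text
top 349 valve 0.76917607 [   0.7986931    0.6017386  483.532     -343.0322   ]
scene 306 valve 0.7808618 [   0.791607     0.6110305  486.94815   -343.4715   ]
[ 303.06777809 -432.3950317   288.17349027]
```

View pics/f.png

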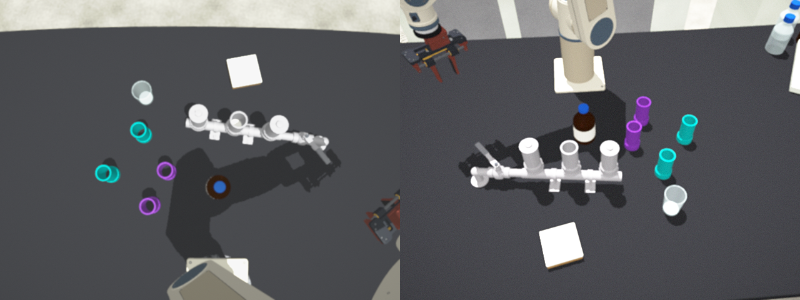

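The final views show the funnel on the middle holder at (238,121) in the top half and the lever diagonal near (318,152). Everything else is in its place and the arm is clear.

```bash
python3 -c "
from workcell import ctrl
print(ctrl.close_job())"
```

```text
the job is handed in; nothing more can be done
None
```

The funnel is fully home on the bare middle holder and released, the vacuum valve is at about 0.78 rad (45°), the lidded funnels, beaker and bottle look undisturbed in the final pictures, and the job was handed in at about 19 s.

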